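# Release the drawer of a dish incubator with its two interlocked keys

### The arm

A 6-joint arm with a two-finger parallel gripper is mounted at the origin on a cart in front of the work surface, level with it; the furniture and walls round the work are solid. World frame = base frame: x ahead of the robot, y to its left, z up, the work surface at z = 0. Lengths are in m, angles in rad, forces in N, time in s.
With the tool pointing down it reaches from about 0.3 to 0.825 m from the base axis. Payload 5.4 kg.
Tool frame: the origin (TCP) lies at the very end of the fingers, on their centre line; the grasp point (between the pads) lies 19 mm behind it; z points along the fingers, x is the direction in which the jaws open and shut, and the axes are right-handed (so a half turn about z gives the same grasp; the last joint's range is limited). The gripper opens to 92 mm and grips with 3 to 60 N. Pads are 20 mm wide; open, the fingers measure 128 mm over their backs; the gripper's body (75 mm by 189 mm) begins 69 mm behind the grasp point.
Start: joints at [-1.317, 0.158, 1.597, -0, 1.386, -0.21], TCP at [0.257, -0.514, 0.215] pointing down, gripper open.
Joint ranges: [-2.91, 2.91], [-0.94, 2.29], [0.18, 2.7], [-1.29, 4.43], [0.17, 2.64], [-3, 3]. Speed limits (rad/s): [2.57, 2.57, 3.14, 3.14, 3.14, 3.14].

### API

Orientations are given as a rotation vector (axis times angle).
In Python, from workcell import bot gives the robot as it stands. Calls block until the motion is done:
- bot.goto(position, orientation): joint-space move of the TCP to a pose.
- bot.line_to(position, rot=None, max_speed=0.15): straight line of the TCP; rot=None keeps the orientation; max_speed is the mean speed in m/s.
- bot.set_joints(angles): joint-space move.
- bot.set_gripper(opening, newtons=None): opening from 0.0 (shut) to 1.0 (fully open); newtons is the grip in N (None keeps the last); returns when the fingers have stopped.
- bot.hold(seconds).
- bot.inverse_kinematics(position, orientation): joint angles nearest the present ones, or None.
- bot.read_camera(name): name is "side" or "top"; returns a dict with "pixels" (420x560x3 uint8, blue, green, red), "fx", "fy", "cx", "cy" (pixels), "R" (3x3) and "t" (3): a world point X has camera coordinates R X + t. Camera axes: x right, y down, z forward; pixel columns grow to the right and rows downward; lengths in m; the calibration is good to about 2 mm. A picture is of the moment at which its call begins. There is no depth.
A pose or a line that the arm cannot do raises bot.MotionError and nothing moves.
- bot.job_done(): hands the job in, once; it reports no verdict.
Readings, each from a call of its own:
- bot.current_clock(): time.
- bot.current_joints(): joint angles.
- bot.current_joint_vel(): joint speeds.
- bot.current_effort(): joint torques, N m.
- bot.current_ee_pos(): TCP position.
- bot.current_tool_rot(): TCP orientation.
- bot.current_contact_force(): force on the tool from outside, world axes, zero at the start.
- bot.current_ft_torque(): the same for the moment, N m.
- bot.current_opening(): opening from 0.0 (shut) to 1.0 (fully open).
Only numpy, scipy, OpenCV 4.12 (cv2) and the standard library are available. Lean on these libraries where they do the work, as an engineer would, in place of code of your own. Each camera call takes 0.05 s, during which the arm holds its last target.

### The job

Open the bench incubator so that the dishes can be taken out: with a fingertip push the slide lock on its top all the way to the left, then press the two round release keys down together, one fingertip on each, and keep both down until the drawer has run all the way out by itself; then let go and move clear. Pinch and lift nothing: the slide lock is only pushed, never gripped, and the dishes in the drawer and the things on and round the incubator stay where they are.

Things in the scene. Friction and masses are not known exactly. Their poses are not given: they have to be found in the camera images.
- incubator: White bench incubator, a flat box 230 mm deep (x), 208 mm wide (y), 115 mm high, fixed on the worktop, turned up to 0.3 rad. Origin: centre of its underside; x points from its front (drawer side, facing the robot) to its back, y to its left, z up. Flat roof at z = 115 mm; a note pad and a tape roll (under 20 mm high) lie on the roof behind x = +25 mm.
- lock_ridge (a point): Centre of the slide lock's grey ridge, which stands up from a dark slot in the roof behind the keys, at x = -20 mm of the incubator. The ridge is 20 mm along the incubator's x, 10 mm along its y, with upright sides; its top is 12.5 mm above the roof, this point 6.5 mm above the roof. Push its right (-y) side with the shut gripper's tips.
- lock (a joint): Slide lock, m along the incubator's +y (left): 0 = locked (right end of the slot; starts 0 to 0.004), 0.024 = unlocked (left end, hard stop). About 2 N of friction; stays where it is left. It keeps both keys from going down more than 1 mm until past 0.013; counts as unlocked beyond 0.018.
- key_left_top (a point): Centre of the top face of the left release key: a grey round cap 22 mm in diameter, its top 9 mm above the roof when up, at x = -80 mm, y = +30 mm of the incubator. The two key centres are 60 mm apart along the incubator's y. The point moves down with the key.
- key_right_top (a point): Centre of the top face of the right release key, the same as the left one, at x = -80 mm, y = -30 mm of the incubator.
- key_left (a joint): Travel of the left key in m, downward: 0 = up, 0.007 = fully down (hard stop, 2 mm still proud of the roof). Sprung: 1.5 N to start, 5 N fully down; it comes up when let go. Its catch on the drawer's notched rail is free below 0.0045.
- key_right (a joint): The same for the right key. Either key alone holds the drawer: it runs only while both are down.
- drawer (a joint): Drawer, m out of the incubator's front along its -x: 0 = shut, 0.105 = fully out (stop). A spring (about 5 N) and a damper run it out at about 40 mm/s, some 2.5 s in all, while both keys are down. If a key comes up early, it is caught at the next notch (0.03, 0.06 or 0.09): press both again. Fully out means beyond 0.098.
- drawer_front (a point): Centre of the drawer's white front panel (196 mm wide, 86 mm high), 55 mm above the worktop; a grip lip stands out 8.5 mm further. It comes out below the keys towards the robot, up to 105 mm.
- drawer_floor (a point): Centre of the drawer's inner floor (about 180 x 160 mm), 18 mm above the worktop; its axes are the incubator's.
- petri_1: A flat round lidded dish, 62 mm across and 16 mm high, lying loose in the front left of the drawer; origin: centre of its underside. Leave it alone.
- petri_2: The same kind of dish, front right of the drawer. Leave it alone.
- petri_3: The same kind of dish, middle of the drawer behind the other two. Leave it alone.
- sticky_pad: Note pad, 76 x 77 x 10 mm, lying loose on the back left of the incubator's roof; origin: centre of its underside. Leave it alone.
- tape_roll: Roll of adhesive tape, 69 mm across and 19 mm high, lying loose on the back right of the roof; origin: centre of its underside. Leave it alone.
- specimen_cup_1: Screw-lid specimen cup, 66 mm across and 70 mm high, standing loose to the left of the incubator; origin: centre of its underside. Leave it alone.
- stain_bottle: Small brown bottle, 38 mm across and 70 mm high, standing loose to the right of the incubator; origin: centre of its underside. Leave it alone.
- forceps: Fine forceps, 128 mm long and 11 mm high, lying loose to the right of the incubator's front; origin: centre of its underside. Leave it alone.

How it is judged:
On the way, in this order (a step that is already met when the one before it is completed fails the run):
1. the slide lock is pushed to the left, to its unlocked end (value of joint lock above 0.018 m), for 0.1 s.
2. both release keys are held down together, each by a fingertip (value of joint each of key_left, key_right above 0.0048 m and contact force between the fingers and key_left above 0.5 N and contact force between the fingers and key_right above 0.5 N), for 0.3 s.
3. the drawer has run fully out while both keys are still held down (all of step 2 and value of joint drawer above 0.098 m), for 0.1 s.
At the end, for the whole second after the job is handed in: Drawer out beyond 98 of 105 mm, lock beyond 18 of 24 mm, both keys up within 1.5 mm; the three dishes flat and at rest on the drawer floor; pad, tape, cup, bottle and forceps within 20 mm of where they stood and not tipped (value of joint drawer above 0.098 m and value of joint lock above 0.018 m and value of joint each of key_left, key_right below 0.0015 m and angle between each of petri_1, petri_2, petri_3's own z axis and vertical below 0.12 rad and z of petri_1 in the frame of drawer_floor between -0.006 and 0.008 m and linear speed of each of petri_1, petri_2, petri_3 below 0.02 m/s and z of petri_2 in the frame of drawer_floor between -0.006 and 0.008 m and z of petri_3 in the frame of drawer_floor between -0.006 and 0.008 m and distance of each of sticky_pad, tape_roll, specimen_cup_1, stain_bottle, forceps from where it was at the start of the episode below 0.02 m and angle between each of sticky_pad, tape_roll, specimen_cup_1, stain_bottle, forceps's own z axis and vertical below 0.2 rad); the robot touches nothing.
It fails at once if a dish is lifted off the drawer's floor (z of any of petri_1, petri_2, petri_3 in the frame of drawer_floor above 0.012 m).
It fails at once if a dish is touched with more than a brush (contact force between any of the arm, the fingers and petri_1 above 1 N or contact force between any of the arm, the fingers and petri_2 above 1 N or contact force between any of the arm, the fingers and petri_3 above 1 N).
It fails at once if a thing on or beside the incubator is moved, lifted or knocked over (distance of any of sticky_pad, tape_roll, specimen_cup_1, stain_bottle, forceps from where it was at the start of the episode above 0.025 m).
It fails at once if the slide lock is pinched: both its left and its right face are pressed at once (contact force between the fingers and lock_c0 above 0.8 N and contact force between the fingers and lock_c1 above 0.8 N).
It also fails if it takes over 48 s, if anything falls off the work surface, if the arm or the gripper's body presses on something with over 40 N, if the wrist force passes 120 N, or if a joint passes its speed limit or range.

## Working session

There is one attempt and no reset: what is moved stays moved. The work goes in short steps, each a Python script; the robot and the scene stay as the last script left them, time stands still between calls to the robot, and variables do not carry over. Pictures are saved under pics/ and viewed, and the job is handed in when it is done.

```bash
mkdir -p pics; ls
python3 - <<'E'
from workcell import bot
import cv2
for n in("side","top"):
    c=bot.read_camera(n); cv2.imwrite(f"pics/{n}0.png",c["pixels"]); print(n,c["fx"],c["cx"],c["cy"],c["R"],c["t"])
print(bot.current_clock(),bot.current_ee_pos(),bot.current_tool_rot(),bot.current_opening())
E
```

```text
pics
side 409.70231063642893 282.8981155567238 212.56541178788103 [[ 0.99991786 -0.01169094  0.00525391]
 [-0.00216857 -0.55831156 -0.82962853]
 [ 0.01263245  0.82954899 -0.55829105]] [-0.53372618  0.0991533   0.87459749]
top 387.5989362414319 278.4107230945147 211.07937135364165 [[ 0.02660002 -0.99964361 -0.00225688]
 [-0.98732553 -0.02591874 -0.15657753]
 [ 0.15646324  0.00639324 -0.98766309]] [0.0130373  0.5286469  0.85751321]
0.1 [ 0.25704261 -0.51372295  0.21373495] [-2.67158566e+00  1.65080618e+00  1.92863904e-03] 0.9978505339123128
```

View pics/side0.png

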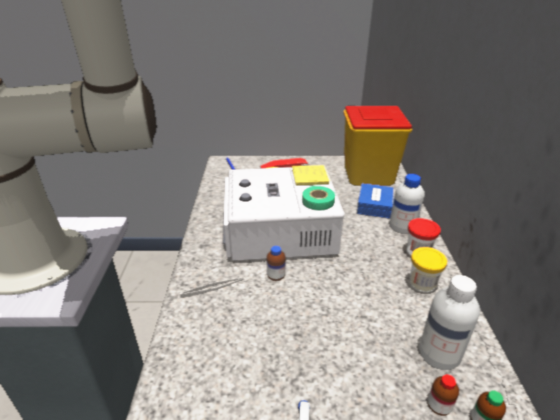

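View pics/top0.png

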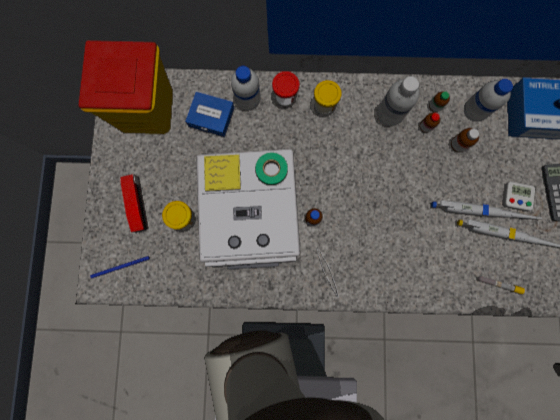

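Run:
```python
import cv2
a=cv2.imread("pics/top0.png")[140:275,185:335]; cv2.imwrite("pics/topc.png",cv2.resize(a,None,fx=5,fy=5,interpolation=cv2.INTER_CUBIC))
a=cv2.imread("pics/side0.png")[155:265,215:350]; cv2.imwrite("pics/sidec.png",cv2.resize(a,None,fx=5,fy=5,interpolation=cv2.INTER_CUBIC))
```

```text
(no output)
```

View pics/topc.png

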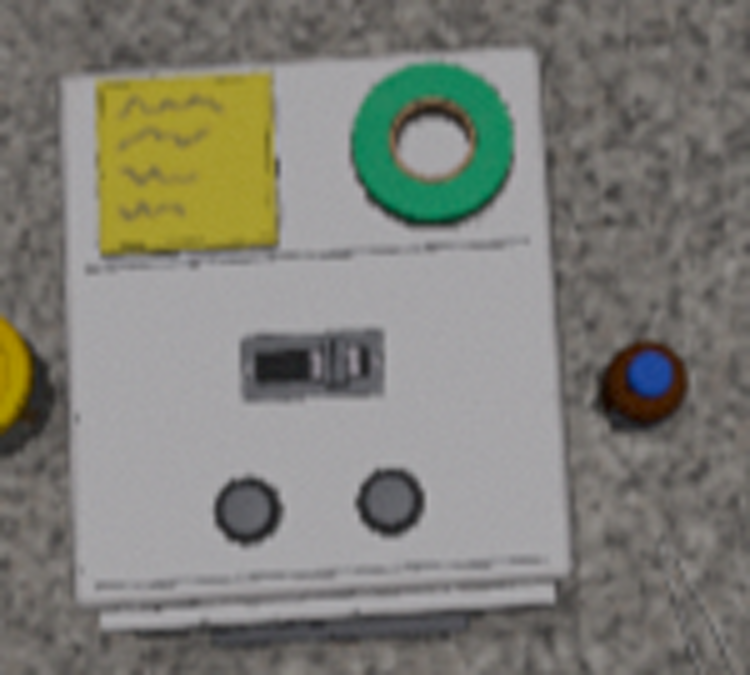

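View pics/sidec.png

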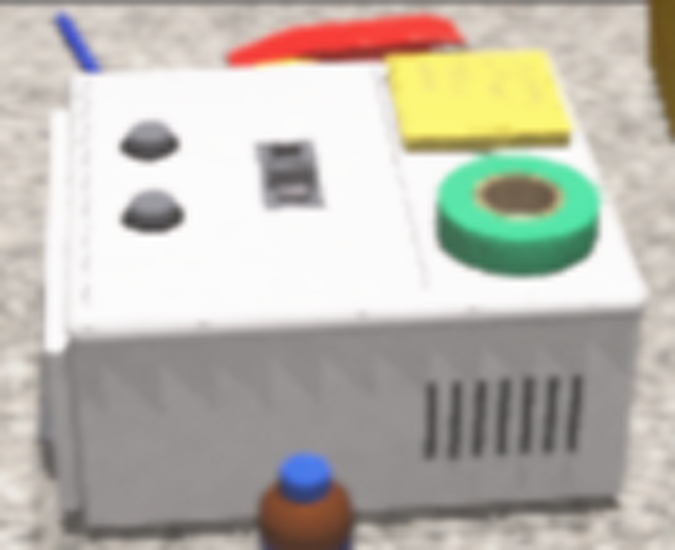

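The top crop shows the left key at (248,508), the right key at (391,499), and the roof corners at (62,78), (537,50), (570,575) and (78,605). The ridge is near (338,360), right of the dark slot. I'll fit the incubator pose with both cameras.

```bash
cat > h.py <<'E'
from workcell import bot
import cv2,numpy as np
from scipy.optimize import least_squares
from scipy.spatial.transform import Rotation as Ro
def proj(c,X):
    p=np.asarray(X)@np.array(c["R"]).T+c["t"]
    return np.c_[c["fx"]*p[:,0]/p[:,2]+c["cx"],c["fy"]*p[:,1]/p[:,2]+c["cy"]]
def world(q,X):
    X=np.atleast_2d(X); s,k=np.sin(q[2]),np.cos(q[2])
    return np.c_[q[0]+k*X[:,0]-s*X[:,1],q[1]+s*X[:,0]+k*X[:,1],X[:,2]]
E
python3 - <<'E'
from h import *
T=bot.read_camera("top");S=bot.read_camera("side")
kl,kr=[-.08,.03,.124],[-.08,-.03,.124]
C=[[.115,.104,.115],[.115,-.104,.115],[-.115,-.104,.115],[-.115,.104,.115]]
tp=np.array([[248,508],[391,499],[62,78],[537,50],[570,575],[78,605]])
sp=np.array([[150,134],[153,206]])
tpx=(tp+.5)/5-.5+[185,140]; spx=(sp+.5)/5-.5+[215,155]
P=kl,kr
def r(q,m):
    a=proj(T,world(q,[kl,kr]+C))-tpx; b=proj(S,world(q,[kl,kr]))-spx
    if m=="top":return a.ravel()
    if m=="side":return b.ravel()
    return np.r_[a.ravel(),b.ravel()]
for m in("top","side","all"):
    f=least_squares(r,[.5,0,0],args=(m,)); print(m,f.x,f.fun.round(1))
q=f.x; np.save("q.npy",q)
# ridge y estimates
for y in(-.02,-.016,-.012,-.008,-.004):
    print(y,((proj(T,world(q,[-.02,y,.1275]))-[185,140]+.5)*5).round(0),((proj(S,world(q,[-.02,y,.1275]))-[215,155]+.5)*5).round(0))
E
python3 - <<'E'
import cv2
a=cv2.imread("pics/top0.png")[200:225,225:270]; cv2.imwrite("pics/r.png",cv2.resize(a,None,fx=16,fy=16,interpolation=cv2.INTER_CUBIC))
E
```

```text
top [0.53083836 0.09405237 0.08640592] [-0.2  0.3  0.   0.4 -0.2 -0.6  0.1 -0.6  0.6  0.1 -0.4  0.1]
side [0.53204973 0.09153848 0.08614566] [ 0.   0.1 -0.  -0.1]
all [0.53109563 0.09389812 0.08699689] [-0.1  0.2  0.1  0.3 -0.1 -0.7  0.1 -0.7  0.8 -0.  -0.3  0.1 -0.4 -0.4
 -0.4 -0.7]
-0.02 [[360. 359.]] [[292. 177.]]
-0.016 [[351. 359.]] [[292. 172.]]
-0.012 [[341. 360.]] [[291. 168.]]
-0.008 [[332. 361.]] [[290. 163.]]
-0.004 [[322. 361.]] [[290. 158.]]
```

View pics/r.png

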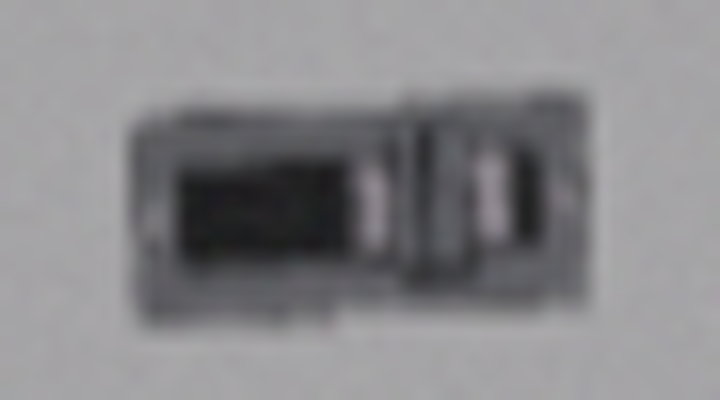

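The fit is consistent: pixel residuals are 0.8 or less, and the two cameras agree to about 2.5 mm. The ridge is at y ≈ -10 mm, so the lock is near 0 to 2 mm. Next I'll shut the gripper, hover to the right of the ridge, and look.

```bash
cat >> h.py <<'E'
q=np.load("q.npy")
yaw=q[2]+np.pi/2
rot=(Ro.from_euler("z",yaw)*Ro.from_euler("x",np.pi)).as_rotvec()
def W(x,y,z): return world(q,[x,y,z])[0]
def snap(tag,box=None,f=5):
    for n in("top","side"):
        c=bot.read_camera(n);p=c["pixels"]
        if n=="top":p=p[140:275,185:335]
        else:p=p[130:250,215:350]
        cv2.imwrite(f"pics/{tag}_{n}.png",cv2.resize(p,None,fx=5,fy=5,interpolation=cv2.INTER_CUBIC))
E
python3 - <<'E'
from h import *
print(rot,bot.inverse_kinematics(W(-.02,-.045,.2),rot),bot.inverse_kinematics(W(-.02,-.045,.12),rot))
bot.goto(W(-.02,-.047,.2),rot)
bot.set_gripper(0.0,20)
bot.line_to(W(-.02,-.047,.150))
print(bot.current_clock(),bot.current_ee_pos(),W(-.02,-.047,.15),bot.current_opening(),bot.current_contact_force())
snap("a")
E
```

```text
[2.12274141e+00 2.31593897e+00 1.41810362e-16] [-1.42297807e-01  1.95917520e-02  1.77462693e+00 -4.44089210e-16
  1.34737397e+00 -1.80009102e+00] [-1.42297807e-01  1.04398902e-01  1.85214959e+00 -4.44089210e-16
  1.18504416e+00 -1.80009102e+00]
4.2417 [0.5152411  0.04534697 0.15013549] [0.51525496 0.04533813 0.15      ] 0.0052597563880921626 [ 0.34718013 -0.49959759 -0.39623578]
```

View pics/a_side.png

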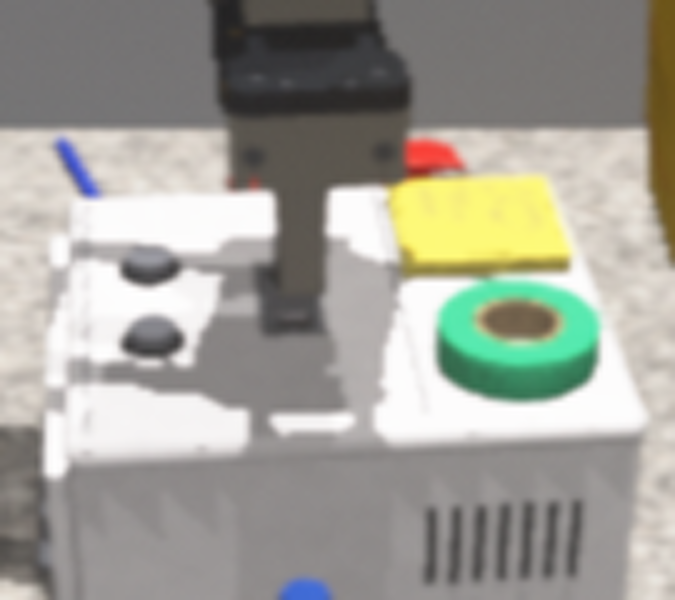

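View pics/a_top.png

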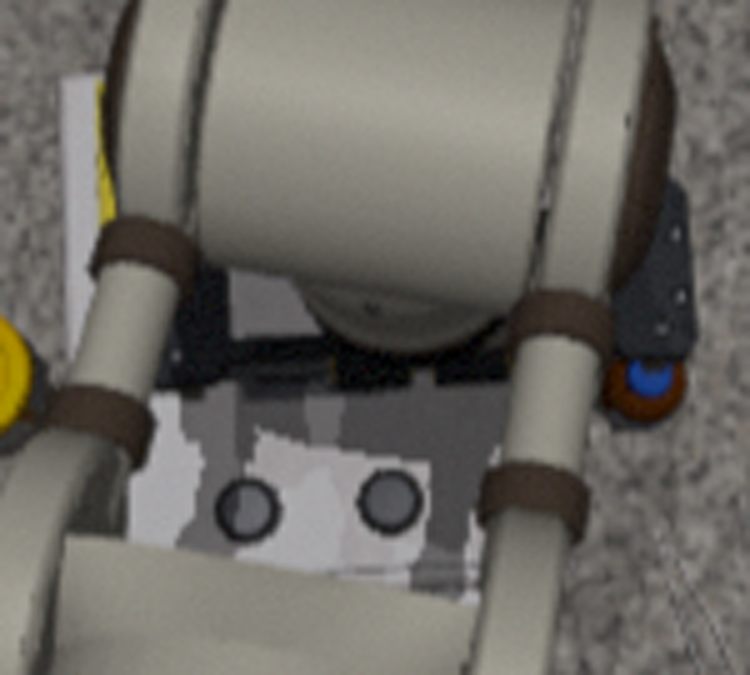

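The shut tips hang at about (300,325) in the side crop, in line with the ridge and right of it, clear of everything. I'll descend and push in small steps with the force watched.

Run:
```python
from h import *
bot.line_to(W(-.02,-.047,.120),max_speed=.08)
f0=np.array(bot.current_contact_force()); print(f0,bot.current_ee_pos())
d=W(0,1,0)-W(0,0,0); y=-.047
while y<0.004:
    y+=.002; bot.line_to(W(-.02,y,.120),max_speed=.03)
    f=np.array(bot.current_contact_force())-f0
    print(round(y,4),(f@d).round(2),f[2].round(2),round(bot.current_clock(),2))
    if f@d<-9 or abs(f[2])>8: break
snap("b")
```

```text
[ 0.87291857 -0.38143576 -0.06183762] [0.5150628  0.04535811 0.11972242]
-0.045 0.35 -0.2 5.12
-0.043 0.35 0.09 5.37
-0.041 0.46 0.43 5.62
-0.039 0.83 -0.51 5.87
-0.037 -0.34 -0.08 6.12
-0.035 0.64 0.73 6.37
-0.033 -0.53 0.63 6.62
-0.031 0.36 -0.36 6.87
-0.029 0.59 -0.64 7.12
-0.027 0.01 0.45 7.37
-0.025 -0.3 -0.23 7.62
-0.023 -1.51 -0.33 7.87
-0.021 -1.3 -0.05 8.12
-0.019 -0.37 0.05 8.37
-0.017 -0.54 0.49 8.62
-0.015 0.12 -0.65 8.87
-0.013 -1.22 -0.1 9.12
-0.011 0.22 -0.33 9.37
-0.009 -0.38 0.12 9.62
-0.007 0.18 0.09 9.87
-0.005 -0.47 0.37 10.12
-0.003 -4.85 -0.45 10.37
-0.001 -11.49 0.29 10.62
```

View pics/b_side.png

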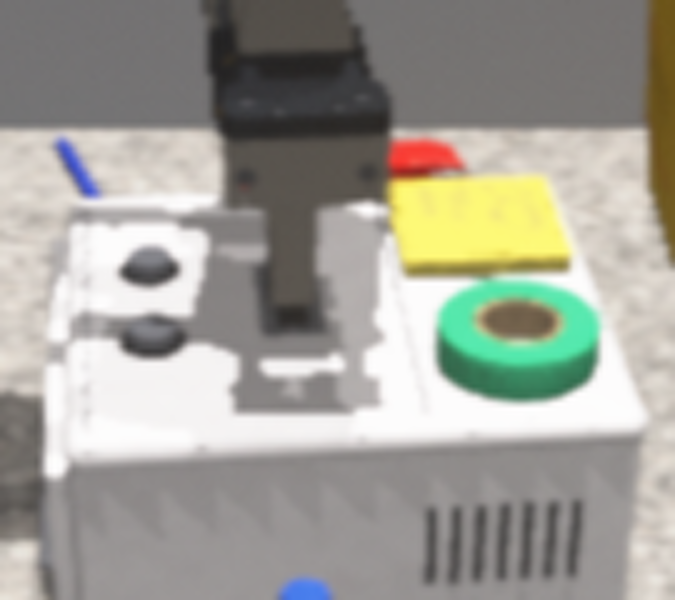

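The push met the stop after about 22 mm of travel. The hard-stop position also shows the shut tips are about ±10 mm thick, so each finger is about 10 mm. The opening for keys 60 mm apart is therefore about 50 mm. I'll back off, check the lock, and hover over the keys.

Run:
```python
from h import *
bot.line_to(W(-.02,-.014,.120),max_speed=.06)
bot.line_to(W(-.02,-.014,.165),max_speed=.15)
bot.set_gripper(50/92,20)
bot.line_to(W(-.08,0,.150),max_speed=.12)
print(bot.current_clock(),bot.current_ee_pos(),W(-.08,0,.15),bot.current_opening(),bot.current_contact_force())
snap("c")
```

```text
13.0583 [0.45206217 0.08681585 0.15044512] [0.45139818 0.08694715 0.15      ] 0.5428498598175413 [-0.55870055  0.21193838  0.14410441]
```

View pics/c_side.png

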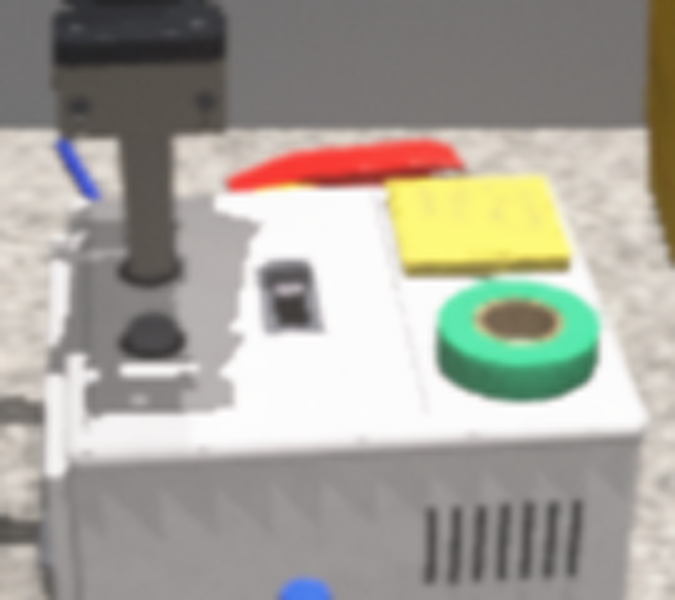

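View pics/c_top.png

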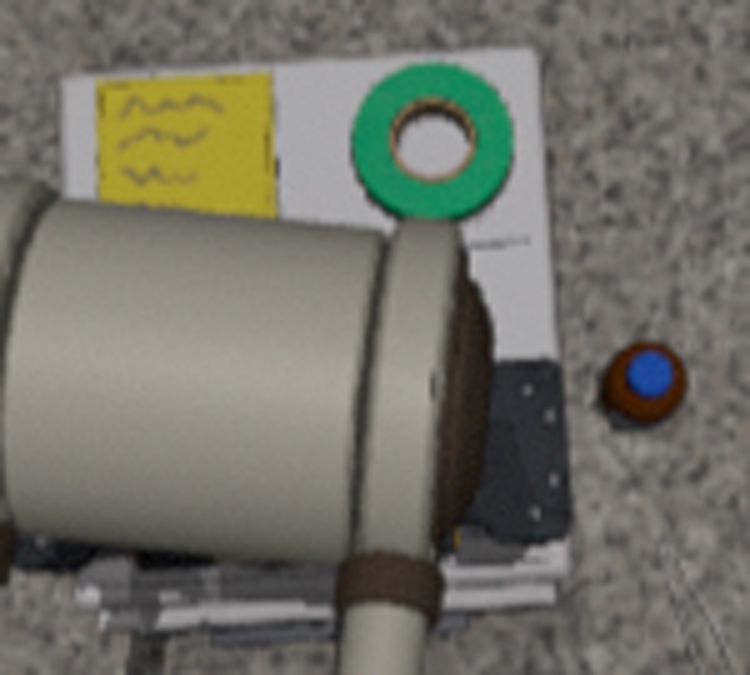

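The lock now sits at the left end of its slot, with the ridge at about (285,268) and the dark slot to its right. The fingers are over the keys' line. I'll check the finger projection and press with the force watched.

Run:
```python
from h import *
S=bot.read_camera("side")
print(((proj(S,world(q,[[-.08,-.03,.15],[-.08,.03,.15]]))-[215,130]+.5)*5).round())
f0=np.array(bot.current_contact_force())
bot.line_to(W(-.08,0,.128),max_speed=.08)
z=.128
while z>.108:
    z-=.0015; bot.line_to(W(-.08,0,z),max_speed=.03)
    f=np.array(bot.current_contact_force())-f0; m=bot.current_ft_torque()
    print(round(z,4),f.round(1),np.round(m,2),np.round(bot.current_ee_pos()[2],4),round(bot.current_clock(),2))
    if f[2]>18: break
bot.hold(.3); print(np.array(bot.current_contact_force())-f0)
snap("d")
```

```text
[[149. 274.]
 [146. 206.]]
0.1265 [ 0.8  0.  -0.9] [ 0.09 -0.15  0.02] 0.1268 13.88
0.125 [-0.5 -0.  -1. ] [ 0.04 -0.15 -0.  ] 0.125 14.13
0.1235 [-0.4  0.4  1.9] [ 0.04 -0.03  0.04] 0.1238 14.38
0.122 [-0.8  1.1  3.9] [ 0.09  0.06 -0.02] 0.1225 14.63
0.1205 [-1.3  0.   5.8] [0.12 0.13 0.04] 0.1211 14.88
0.119 [-1.8  0.3  6.4] [0.02 0.24 0.01] 0.1196 15.13
0.1175 [-2.2  0.4  8.1] [0.11 0.36 0.07] 0.1183 15.38
0.116 [-4.2  1.  11.3] [0.11 0.71 0.03] 0.1173 15.63
0.1145 [-9.   0.6 21.8] [ 0.06  1.63 -0.06] 0.1172 15.88
[-9.97200418 -0.38669334 21.56244018]
```

View pics/d_side.png

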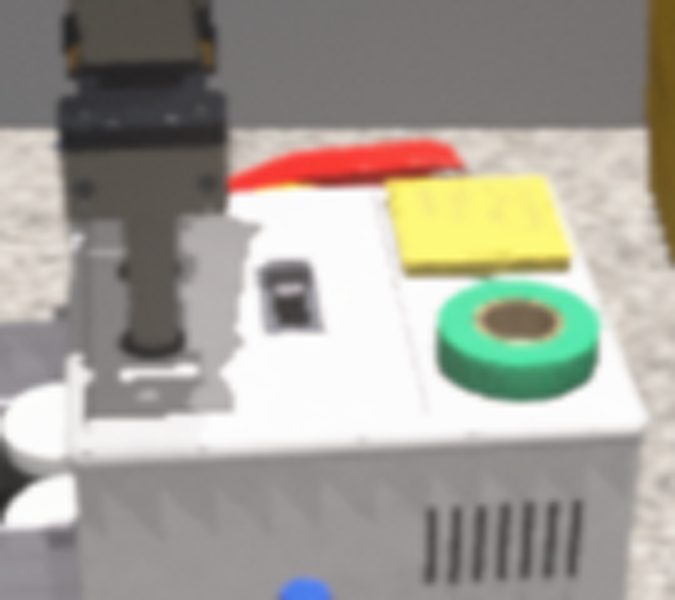

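Both keys are at their hard stop (tip at 0.117, as expected) and the drawer is running out with the dishes in view. I'll hold here and check the drawer.

Run:
```python
from h import *
bot.hold(3.0); print(bot.current_clock(),bot.current_contact_force(),bot.current_ee_pos())
c=bot.read_camera("side")
a=c["pixels"][140:280,160:360]; cv2.imwrite("pics/e_side.png",cv2.resize(a,None,fx=4,fy=4,interpolation=cv2.INTER_CUBIC))
# drawer-front: nominal edges for several drawer values
for d in(.09,.098,.105):
    print(d,((proj(c,world(q,[[-.115-d,-.098,.098],[-.115-d,.098,.098]]))-[160,140]+.5)*4).round())
```

```text
19.2833 [-9.42032899 -0.90248791 22.70468617] [0.45184854 0.08694386 0.11721223]
0.09 [[ 92. 352.]
 [126. 157.]]
0.098 [[ 75. 352.]
 [113. 158.]]
0.105 [[ 61. 353.]
 [101. 158.]]
```

View pics/e_side.png

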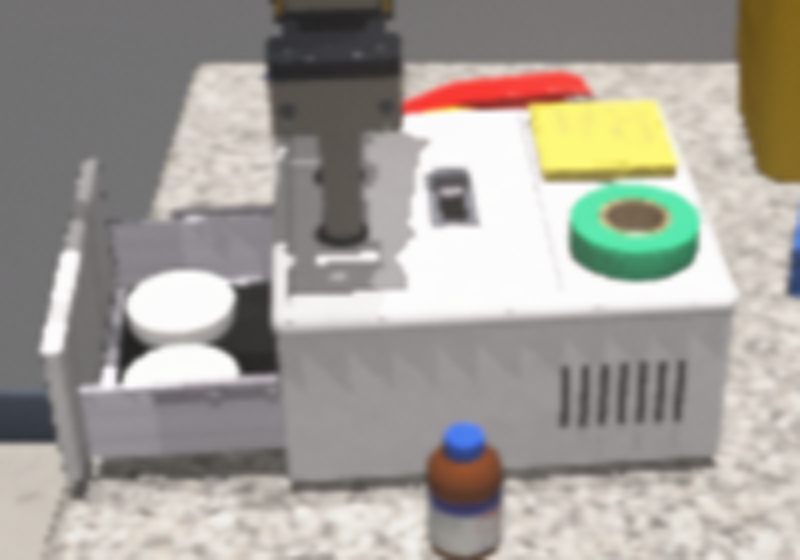

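The drawer front's top corner is at about (43,352) and (85,160), at or beyond the 105 mm position. I'll confirm it has stopped, then release upward and move clear.

Run:
```python
from h import *
a=bot.read_camera("side")["pixels"]; bot.hold(.6); b=bot.read_camera("side")["pixels"]
print("change in drawer region",cv2.absdiff(a,b)[170:265,160:230].max())
bot.line_to(W(-.08,0,.14),max_speed=.06)
bot.line_to(W(-.08,0,.26),max_speed=.15)
bot.goto([.257,-.45,.28],bot.current_tool_rot())
bot.hold(.5)
print(bot.current_clock(),bot.current_contact_force())
for n in("top","side"):
    p=bot.read_camera(n)["pixels"]; p=p[130:290,150:350] if n=="top" else p[140:290,160:360]
    cv2.imwrite(f"pics/f_{n}.png",cv2.resize(p,None,fx=3.7,fy=3.7,interpolation=cv2.INTER_CUBIC))
```

```text
change in drawer region 2
24.1167 [0.07566042 0.48832816 0.22306602]
```

View pics/f_top.png

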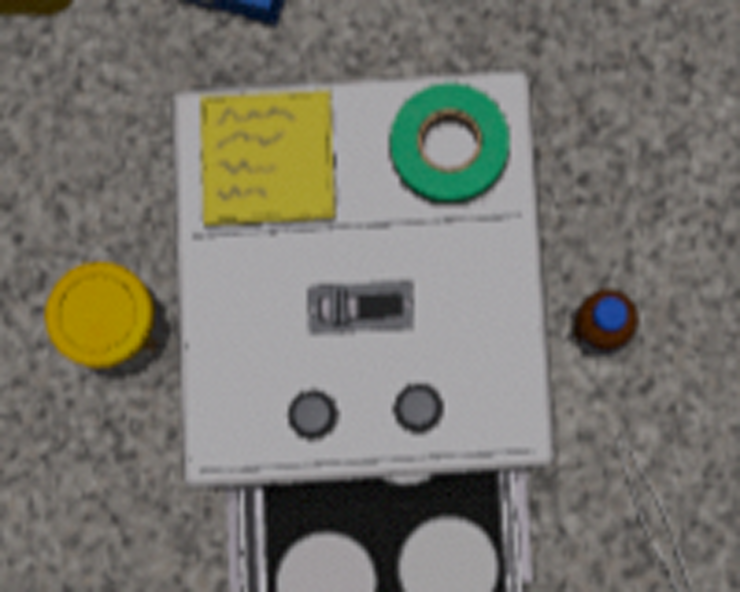

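View pics/f_side.png

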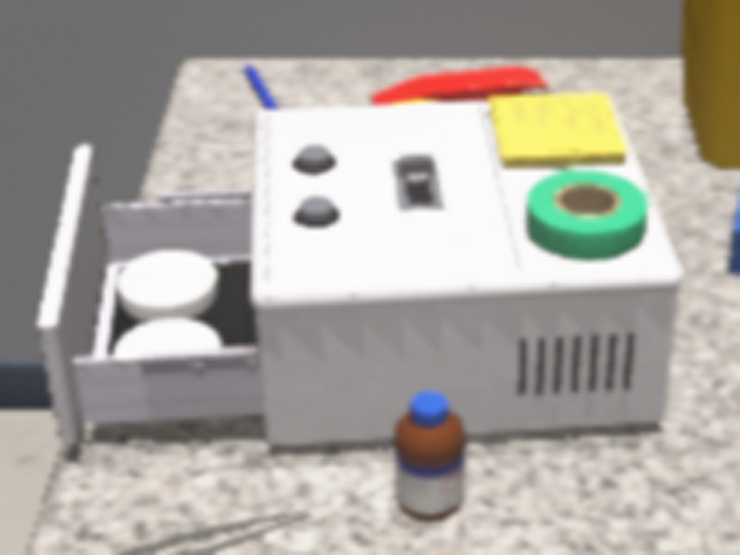

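The drawer is out, both keys are up at (312,413) and (418,407) in the top view, and the lock is at its left end. The dishes lie flat and the other things have not moved.

```bash
python3 -c "
from h import *
print(bot.job_done(),bot.current_clock())"
```

```text
the job is handed in; nothing more can be done
the job is handed in; nothing more can be done
```

The drawer ran fully out by itself, and I handed the job in soon after 24.1 s, the last clock reading, against the 48 s limit.

- **Slide lock:** I pushed it to its left stop with the shut fingertips. It moved about 22 mm, and the force rose to 11 N at the stop.
- **Release keys:** I pressed both keys together to their stops, one fingertip on each, with about 22 N in total. I held them until the drawer had stopped; two pictures 0.6 s apart showed no movement. Then I lifted off and moved clear.

**Last checks:** The pictures show:
- the drawer at its stop, with both keys up and the lock at its left end;
- the two front dishes lying flat. Only the edge of the third is visible, because the roof hides the rest;
- the pad, tape, cup, bottle and forceps where they were, judged by eye rather than measured.

After I moved clear, the force on the tool was within noise. The two cameras disagreed by about 2.5 mm on the incubator's position, but this caused no trouble. No check failed.

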